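# Reload the staining rack in reverse order

## Task

Move the four reagent bottles from the grey storage rack to the empty white staining rack in reverse order: the bottle that stood leftmost in the storage rack goes into the rightmost bay, the next into the second bay from the right, and so on (left and right as the robot sees them). Keep the bottles upright all the time, and leave each standing flat in the middle of its own bay.

Things in the scene. Friction and masses are not known exactly. Their poses are not given: they have to be found in the camera images.
- brown_bottle: Brown round reagent bottle with a black cap, the tallest of the four: 52 mm diameter, 116 mm high with its cap; the body is straight-sided up to about 70 mm and the cap is narrower. About 0.12 to 0.21 kg. Origin: centre of its underside; z up; any yaw.
- square_bottle: Square lilac reagent bottle with slightly rounded edges, 64 mm along its x, 52 mm along its y, 60 mm high. About 0.07 to 0.13 kg. At the start its x lies within 0.12 rad of the storage rack's x, so its 64 mm run across the rack. Origin: centre of its underside; z up.
- white_bottle: Small white round bottle with a blue screw cap, 30 mm diameter, 63 mm high with its cap; straight-sided up to about 40 mm. About 13 to 22 g. Origin: centre of its underside; z up; any yaw.
- small_bottle: The smallest bottle: white, round, with a yellow screw cap, 26 mm diameter, 59 mm high with its cap; straight-sided up to about 38 mm. About 16 to 28 g. Origin: centre of its underside; z up; any yaw.
- cradle_brown: One of four alike open cradles of grey plastic fixed side by side on the storage rack, 90 x 73 mm, floor 3 mm thick, rim 3 mm thick and 4 mm above that floor; this is the cradle in which the brown bottle stands at the start, and it stays where it is. Origin: centre of its underside; y along the rack, as the rack's. Which of the rack's four positions it has changes from start to start.
- cradle_square: One of four alike open cradles of grey plastic fixed side by side on the storage rack, 90 x 73 mm, floor 3 mm thick, rim 3 mm thick and 4 mm above that floor; this is the cradle in which the square lilac bottle stands at the start, and it stays where it is. Origin: centre of its underside; y along the rack, as the rack's. Which of the rack's four positions it has changes from start to start.
- cradle_white: One of four alike open cradles of grey plastic fixed side by side on the storage rack, 90 x 73 mm, floor 3 mm thick, rim 3 mm thick and 4 mm above that floor; this is the cradle in which the white bottle with the blue cap stands at the start, and it stays where it is. Origin: centre of its underside; y along the rack, as the rack's. Which of the rack's four positions it has changes from start to start.
- cradle_small: One of four alike open cradles of grey plastic fixed side by side on the storage rack, 90 x 73 mm, floor 3 mm thick, rim 3 mm thick and 4 mm above that floor; this is the cradle in which the smallest bottle (yellow cap) stands at the start, and it stays where it is. Origin: centre of its underside; y along the rack, as the rack's. Which of the rack's four positions it has changes from start to start.
- store_rack: Storage rack holding the bottles at the start: fixed steel base 96 (x) by 316 mm (y), end plates to 24 mm above the bench, with the four grey cradles in a row along y, centred at x = 0, y = +114, +38, -38, -114 mm; bottles stand 11 mm above the bench. Origin: centre of its underside, bench height; +y: its left end seen from the robot (yaw within 0.3 rad). It may stand left or right.
- stain_rack: Empty white rack to be filled, fixed, 96 (x) by 316 mm (y), end plates to 24 mm above the bench. Four bays in a row along y, centred at x = 0, y = +114, +38, -38, -114 mm, with grey floor patches; each 84 (x) by 67 mm (y), floor 11 mm above the bench, ribs round it 4 mm higher. Origin: centre of its underside, bench height; +y: its left end seen from the robot (yaw within 0.3 rad).
Mind the look-alikes: they are no part of the job. Leave any purple look-alike of the brown_bottle alone.

How it is judged:
At the end, for the whole second after the job is handed in: Each bottle stands upright (within 0.1 rad) on the floor of its bay of the white rack, within 15 mm of the bay's centre along and across the rack, at rest; bottle number n from the left of the storage rack is in bay number n from the right of the staining rack (((y of cradle_brown in the frame of store_rack between 0.094 and 0.134 m and y of brown_bottle in the frame of stain_rack between -0.129 and -0.099 m) or (y of cradle_brown in the frame of store_rack between 0.018 and 0.058 m and y of brown_bottle in the frame of stain_rack between -0.053 and -0.023 m) or (y of cradle_brown in the frame of store_rack between -0.058 and -0.018 m and y of brown_bottle in the frame of stain_rack between 0.023 and 0.053 m) or (y of cradle_brown in the frame of store_rack between -0.134 and -0.094 m and y of brown_bottle in the frame of stain_rack between 0.099 and 0.129 m)) and x of brown_bottle in the frame of stain_rack between -0.015 and 0.015 m and z of brown_bottle in the frame of stain_rack between 0.0085 and 0.0135 m and angle between each of brown_bottle, square_bottle, white_bottle, small_bottle's own z axis and vertical below 0.1 rad and linear speed of each of brown_bottle, square_bottle, white_bottle, small_bottle below 0.02 m/s and angular speed of each of brown_bottle, square_bottle, white_bottle, small_bottle below 0.2 rad/s and ((y of cradle_square in the frame of store_rack between 0.094 and 0.134 m and y of square_bottle in the frame of stain_rack between -0.129 and -0.099 m) or (y of cradle_square in the frame of store_rack between 0.018 and 0.058 m and y of square_bottle in the frame of stain_rack between -0.053 and -0.023 m) or (y of cradle_square in the frame of store_rack between -0.058 and -0.018 m and y of square_bottle in the frame of stain_rack between 0.023 and 0.053 m) or (y of cradle_square in the frame of store_rack between -0.134 and -0.094 m and y of square_bottle in the frame of stain_rack between 0.099 and 0.129 m)) and x of square_bottle in the frame of stain_rack between -0.015 and 0.015 m and z of square_bottle in the frame of stain_rack between 0.0085 and 0.0135 m and ((y of cradle_white in the frame of store_rack between 0.094 and 0.134 m and y of white_bottle in the frame of stain_rack between -0.129 and -0.099 m) or (y of cradle_white in the frame of store_rack between 0.018 and 0.058 m and y of white_bottle in the frame of stain_rack between -0.053 and -0.023 m) or (y of cradle_white in the frame of store_rack between -0.058 and -0.018 m and y of white_bottle in the frame of stain_rack between 0.023 and 0.053 m) or (y of cradle_white in the frame of store_rack between -0.134 and -0.094 m and y of white_bottle in the frame of stain_rack between 0.099 and 0.129 m)) and x of white_bottle in the frame of stain_rack between -0.015 and 0.015 m and z of white_bottle in the frame of stain_rack between 0.0085 and 0.0135 m and ((y of cradle_small in the frame of store_rack between 0.094 and 0.134 m and y of small_bottle in the frame of stain_rack between -0.129 and -0.099 m) or (y of cradle_small in the frame of store_rack between 0.018 and 0.058 m and y of small_bottle in the frame of stain_rack between -0.053 and -0.023 m) or (y of cradle_small in the frame of store_rack between -0.058 and -0.018 m and y of small_bottle in the frame of stain_rack between 0.023 and 0.053 m) or (y of cradle_small in the frame of store_rack between -0.134 and -0.094 m and y of small_bottle in the frame of stain_rack between 0.099 and 0.129 m)) and x of small_bottle in the frame of stain_rack between -0.015 and 0.015 m and z of small_bottle in the frame of stain_rack between 0.0085 and 0.0135 m); the robot touches nothing.
It fails at once if a bottle is tipped by more than about 35 degrees (angle between any of brown_bottle, square_bottle, white_bottle, small_bottle's own z axis and vertical above 0.6 rad).
It also fails if it takes over 115 s, if anything falls off the work surface, if the arm or the gripper's body presses on something with over 40 N, if the wrist force passes 120 N, or if a joint passes its speed limit or range.

## Robot

A 6-joint arm with a two-finger parallel gripper is mounted at the origin on a cart in front of the work surface, level with it; the furniture and walls round the work are solid. World frame = base frame: x ahead of the robot, y to its left, z up, the work surface at z = 0. Lengths are in m, angles in rad, forces in N, time in s.
With the tool pointing down it reaches from about 0.25 to 0.725 m from the base axis. Payload 4 kg.
Tool frame: the origin (TCP) lies on the centre line of the jaws, within the pads' length; the fingertips stand 17 mm ahead of it and the grasp point (between the pads) lies 2 mm behind it; z points along the fingers, y is the line along which they close (so a half turn about z gives the same grasp; the last joint's range is limited). The gripper opens to 85 mm and grips with 20 to 120 N. Pads are 22 mm wide; open, the fingers measure 114 mm over their backs; the gripper's body (76 mm by 85 mm) begins 54 mm behind the grasp point. The pads swing forward as they close: fully open they stand 13 mm farther back than shut.
Start: joints at [1.128, 0.241, 0.005, 1.335, 0, 1.571], TCP at [0.214, 0.452, 0.219] pointing down, gripper open.
Joint ranges: [-2.72, 2.72], [-1.05, 1.87], [-1.09, 1.28], [-1.99, 2.15], [-1.42, 1.44], [-3.14, 3.14]. Speed limits (rad/s): [2.79, 2.79, 3.14, 3.14, 3.14, 3.14].

## Interface

Orientations are given as a unit quaternion [x, y, z, w].
In Python, from workcell import get_obs, imaging, order gives the robot as it stands.
- The arm moves only by the tool apply_moves, never from a script. Its argument "targets" is a list that holds one entry, the list of rows, each a list of 5 numbers: the shift along the world's x, y, z in units of 40 mm (1.0 is 40 mm), then the turn about the world's z in degrees, then the gripper command: -1 is shut, 1 is fully open, values between are in proportion. In form: [[[dx, dy, dz, turn, fingers], ...]]. A call has 1 to 8 rows; each row shifts and turns the commanded pose from where the row before left it; what a row does not reach is not made up. A row lasts 1/12 s, in which the tool goes at most 41.7 mm and 7.16 degrees, less where a joint would pass 70% of its speed; a pose out of reach is approached as far as the arm can. A call is refused whole if a number of a shift passes 1 or a number of a turn 7.16, either way. A call with a gripper value outside its range is refused whole. The fingers move at their own pace and stop on an object; the grip force is fixed at half the most. Time passes only in rows, so rows that do not move let the fingers close. It gives the time, the measured TCP pose, the force, the opening and the grip force at its end, in the units of the state.
- get_obs(): the state, without advancing time (a new reading comes with each control period).
- imaging.camera(name): name is "scene" or "top"; returns (picture, depth): 400x640x3 uint8, blue, green, red; 400x640 float32, m along the optical axis (not along the pixel's ray), 0 where there is no reading.
- imaging.get_calibration(name): a dict with "camera_matrix" (3x3 intrinsics, pixels), "k1" (the pictures are not rectified: a ray, as slopes to the right and down, at radius r is drawn at 1 + k1 r^2 times it, then the intrinsics apply), "eye" and "rotation" of the camera in the world. Camera axes: x right, y down, z forward; pixel columns grow to the right and rows downward; lengths in m; the calibration is good to about 2 mm. A picture is of the moment at which its call begins. get_calibration takes no time and is no camera call.
- order.job_done(): hands the job in; it is judged then, once.
The state is a dict: "clock": time; "joint_pos": joint angles; "joint_vel": joint speeds; "tau": joint torques, N m; "eef_pos": TCP position; "tool_rot": TCP orientation; "ft_force": force on the tool from outside, world axes, zero at the start; "ft_torque": the same for the moment, N m; "grip_width": finger opening in m; "grasp_force": force on a finger pad.
Only numpy, scipy, OpenCV 4.12 (cv2) and the standard library are available. Lean on these libraries where they do the work, as an engineer would, in place of code of your own. Each camera call takes 0.05 s, during which the arm holds its last target. There are 200 camera calls.

## Working session

There is one attempt and no reset: what is moved stays moved. The work goes in short steps, Python scripts to look and compute and a tool call to move; the robot and the scene stay as the last step left them, time stands still between calls to the robot, and variables do not carry over. Pictures are saved under pics/ and viewed, at most 14 in all, crops included, and the job is handed in when it is done.

Besides the shell and the picture viewer there is one more tool, called by a JSON object that holds its "op" and its "data". apply_moves: Moves the arm, as the interface text tells. Its arguments: {"type":"object","properties":{"targets":{"type":"array","items":{"type":"array","items":{"type":"array","items":{"type":"number"}}}}},"required":["targets"]}

```bash
mkdir -p pics
cat > h.py <<'E'
import numpy as np, cv2
from workcell import get_obs, imaging, order
def look(n,fn=None):
    p,d=imaging.camera(n)
    np.savez('last_%s.npz'%n,p=p,d=d)
    if fn: cv2.imwrite('pics/'+fn,p)
    return p,d
def load(n):
    z=np.load('last_%s.npz'%n); return z['p'],z['d']
def rays(n,uv):
    c=imaging.get_calibration(n); K=np.array(c['camera_matrix'],float)
    uv=np.array(uv,float).reshape(-1,1,2)
    s=cv2.undistortPoints(uv,K,np.array([c['k1'],0,0,0.])).reshape(-1,2)
    R=np.array(c['rotation'],float).reshape(3,3)
    return np.array(c['eye'],float), np.c_[s,np.ones(len(s))]@R.T
def onplane(n,uv,z):
    e,r=rays(n,uv); return e+r*((z-e[2])/r[:,2])[:,None]
def cloud(n,d):
    v,u=np.mgrid[:d.shape[0],:d.shape[1]]
    e,r=rays(n,np.c_[u.ravel(),v.ravel()])
    return (e+r*d.ravel()[:,None]).reshape(d.shape+(3,))
E
python3 - <<'E'
from h import *
for n in('top','scene'):
    look(n,n+'1.png'); print(imaging.get_calibration(n))
print(get_obs())
E
```

```text
{'camera_matrix': array([[449.18035225,   0.        , 317.02369297],
       [  0.        , 449.18035225, 203.1762073 ],
       [  0.        ,   0.        ,   1.        ]]), 'k1': -0.01977551025330474, 'eye': array([ 0.27262905, -0.01703674,  1.42842846]), 'rotation': array([-0.70423982,  0.7065901 , -0.03921703,  0.05690981])}
{'camera_matrix': array([[378.28860988,   0.        , 314.94470794],
       [  0.        , 378.28860988, 203.29649668],
       [  0.        ,   0.        ,   1.        ]]), 'k1': -0.06811435560051063, 'eye': array([0.06601101, 0.67215161, 0.6322754 ]), 'rotation': array([-0.2391714 ,  0.86404405, -0.4273147 ,  0.11673505])}
{'clock': 0.1, 'joint_pos': array([ 1.12802190e+00,  2.41348930e-01,  3.85141590e-03,  1.33519989e+00,
       -1.10781958e-05,  1.57083572e+00]), 'joint_vel': array([-9.92780595e-04, -8.44396050e-04,  3.59194611e-03,  6.18433120e-06,
        1.64404154e-03,  4.61648653e-04]), 'tau': array([-1.55931502e-03, -3.73137617e+01,  2.53009611e+01,  1.08688461e-02,
       -1.45346949e-04,  1.05575359e-05]), 'eef_pos': array([0.21397346, 0.4512467 , 0.21859349]), 'tool_rot': array([ 2.19602303e-01,  9.75589014e-01, -9.28561857e-04, -2.03300555e-04]), 'ft_force': array([-0.78683266, -0.04399518,  0.09037944]), 'ft_torque': array([-0.00242586, -0.01281167, -0.04841196]), 'grasp_force': 0.0, 'grip_width': 0.0856527405727408}
```

View pics/top1.png

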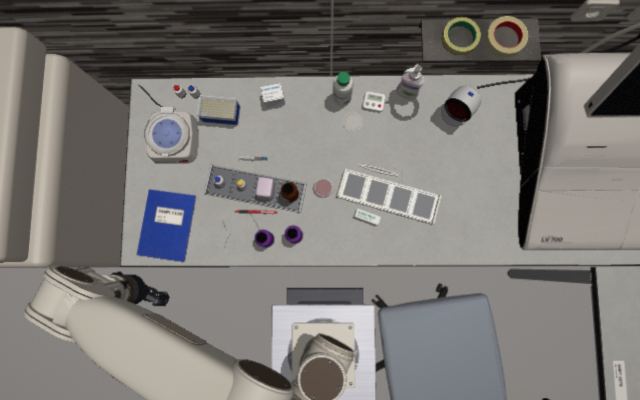

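View pics/scene1.png

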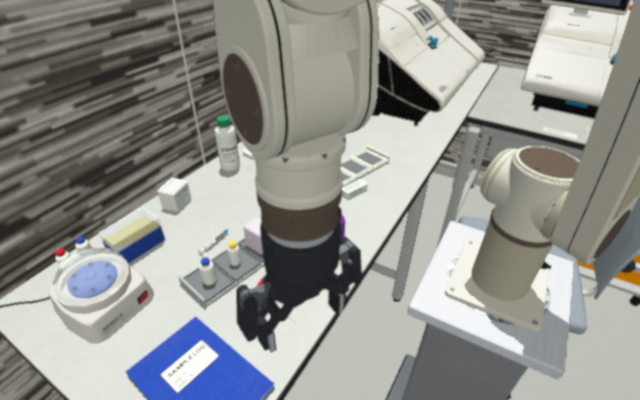

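The top view shows the storage rack on the left. Its bottles run left to right: white (219,181), small (241,184), square (265,187) and brown (289,192). The white rack is around (388,195), and the purple look-alikes stand at (264,239) and (293,234). In the scene view the arm hides part of the storage rack.

```bash
python3 - <<'E'
s=open('h.py').read()
s=s.replace("R=np.array(c['rotation'],float).reshape(3,3)","R=Rot.from_quat(c['rotation']).as_matrix()").replace("import numpy as np, cv2","import numpy as np, cv2\nfrom scipy.spatial.transform import Rotation as Rot")
open('h.py','w').write(s)
E
python3 - <<'E'
from h import *
p,d=load('top'); C=cloud('top',d)
for uv in[(330,240),(355,188),(388,195),(219,181),(241,184),(265,187),(289,192),(264,239),(293,234),(322,188),(367,217)]:
    print(uv,C[uv[1],uv[0]].round(3))
a=cv2.resize(p[155:255,195:335],None,fx=5,fy=5,interpolation=cv2.INTER_CUBIC)
b=cv2.resize(p[155:235,325:450],None,fx=5,fy=5,interpolation=cv2.INTER_CUBIC)
cv2.imwrite('pics/a.png',a);cv2.imwrite('pics/b.png',b)
E
```

```text
(330, 240) [ 0.35  -0.022  0.002]
(355, 188) [ 0.515 -0.103  0.01 ]
(388, 195) [ 0.491 -0.207  0.015]
(219, 181) [0.531 0.322 0.061]
(241, 184) [0.52  0.251 0.07 ]
(265, 187) [0.51  0.177 0.07 ]
(289, 192) [0.484 0.098 0.127]
(264, 239) [0.347 0.171 0.118]
(293, 234) [0.362 0.086 0.113]
(322, 188) [0.515 0.002 0.017]
(367, 217) [ 0.42  -0.138  0.026]
```

View pics/a.png

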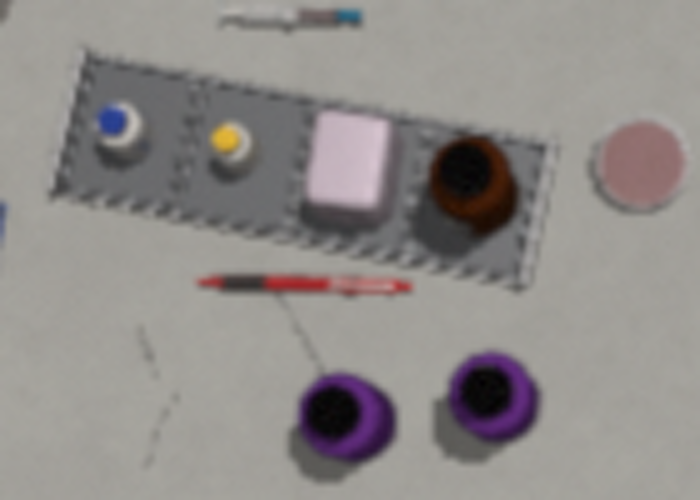

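View pics/b.png

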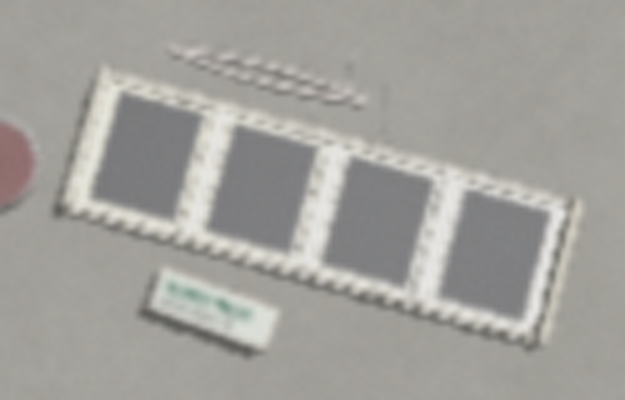

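Crop a shows the caps and the lilac top clearly: blue (112,122), yellow (225,140), lilac (350,160) and black (465,168). Crop b shows four dark grey floor patches at about (146,155), (262,188), (378,220) and (496,252). Next I'll measure them with masks.

```bash
cat > m.py <<'E'
from h import *
def blob(mask,box,k=0):
    x0,y0,x1,y1=box; m=np.zeros_like(mask,np.uint8); m[y0:y1,x0:x1]=mask[y0:y1,x0:x1]
    n,l,st,c=cv2.connectedComponentsWithStats(m.astype(np.uint8),connectivity=4)
    o=sorted(range(1,n),key=lambda i:-st[i,4]); return [(c[i],st[i,4],l==i) for i in o]
def bays(p):
    g=p.max(2).astype(int)
    m=(g<140).astype(np.uint8)
    r=[]
    for cx,cy in((354,186),(377.4,192.6),(400.6,199),(424.2,205.4)):
        bx=[int(cx-12),int(cy-14),int(cx+13),int(cy+15)]
        bl=[b for b in blob(m,bx) if b[2][int(cy),int(cx)]]
        r.append((bl[0][0],bl[0][1]))
    return r
if __name__=='__main__':
    p,d=load('top'); 
    B=bays(p); P=onplane('top',[b[0] for b in B],0.011)
    print([b[1] for b in B]); print(P.round(4)); c=P.mean(0); v=P[0]-P[3]; print('stain',c.round(4),'yaw',np.arctan2(-v[0],v[1]),np.linalg.norm(v))
    h=cv2.cvtColor(p,cv2.COLOR_BGR2HSV); H,S,V=cv2.split(h)
    box=(200,160,312,218)
    for n,m,z in(('white',(H>105)&(H<130)&(S>120),.073),('small',(H>18)&(H<35)&(S>120),.069),('brown',(V<32),.127),('square',(V>165)&(p[:,:,1]<p[:,:,2]-4)&(H>130),.071)):
        b=blob(m,box); print(n,b[0][1],b[0][0].round(1),onplane('top',b[0][0],z).round(4),[x[1] for x in b[:4]])
        if n=='square':
            ct=cv2.findContours(b[0][2].astype(np.uint8),0,2)[0][0].reshape(-1,2)
            w=onplane('top',ct,.071)[:,:2]; print(cv2.minAreaRect((w*1000).astype(np.float32)))
E
python3 m.py
```

```text
[np.int32(336), np.int32(333), np.int32(335), np.int32(336)]
[[ 0.5221 -0.0997  0.011 ]
 [ 0.501  -0.1727  0.011 ]
 [ 0.4798 -0.2457  0.011 ]
 [ 0.458  -0.3188  0.011 ]]
stain [ 0.4902 -0.2092  0.011 ] yaw -0.2848232100039185 0.2282559370939803
white 19 [216.8 178.6] [[0.5364 0.3266 0.073 ]] [np.int32(19)]
small 19 [239.7 182.4] [[0.5249 0.2558 0.069 ]] [np.int32(19)]
brown 89 [287.6 188.7] [[0.4945 0.1022 0.127 ]] [np.int32(89), np.int32(7), np.int32(1)]
square 238 [264.2 186.3] [[0.5118 0.1793 0.071 ]] [np.int32(238), np.int32(2)]
((512.0902709960938, 179.63192749023438), (42.861412048339844, 54.13540267944336), 81.32925415039062)
```

{"op": "apply_moves", "data": {"targets": [[[0.58,-0.73,0,-6.2,1],[0.58,-0.73,0,-6.2,1],[0.58,-0.73,0,-6.2,1],[0.58,-0.73,0,-6.2,1],[0.58,-0.73,0,-6.2,1],[0.58,-0.73,0,-6.2,1]]]}}

```text
clock: 0.6
eef_pos: [0.3539, 0.2749, 0.2191]
tool_rot: [0.521, 0.853, -0.0, -0.0]
ft_force: [1.1, -0.4, 0.3]
grip_width: 0.0852
grasp_force: 0.0
```

{"op": "apply_moves", "data": {"targets": [[[0.58,-0.73,0,-6.2,1],[0.58,-0.73,0,-6.2,1],[0.58,-0.73,0,-6.2,1],[0.58,-0.73,0,-6.2,1],[0.58,-0.73,0,-6.2,1],[0.58,-0.73,0,-6.2,1],[0,0,0,0,1],[0,0,0,0,1]]]}}

```text
clock: 1.27
eef_pos: [0.4931, 0.0997, 0.2186]
tool_rot: [0.766, 0.643, -0.001, -0.0]
ft_force: [-1.2, 0.3, -0.3]
grip_width: 0.0853
grasp_force: 0.0
```

{"op": "apply_moves", "data": {"targets": [[[0.04,0.06,-0.8,0,1],[0,0,-0.8,0,1],[0,0,-0.8,0,1],[0,0,-0.6,0,1],[0,0,-0.3,0,1],[0,0,-0.24,0,1],[0,0,0,0,1],[0,0,0,0,1]]]}}

```text
clock: 1.93
eef_pos: [0.4938, 0.1045, 0.0779]
tool_rot: [0.764, 0.645, -0.0, -0.0]
ft_force: [0.6, 0.6, 1.4]
grip_width: 0.0852
grasp_force: 0.0
```

{"op": "apply_moves", "data": {"targets": [[[0,0,0,0,-1],[0,0,0,0,-1],[0,0,0,0,-1],[0,0,0,0,-1],[0,0,0,0,-1],[0,0,0,0,-1],[0,0,0,0,-1],[0,0,0,0,-1]]]}}

```text
clock: 2.6
eef_pos: [0.4956, 0.104, 0.0795]
tool_rot: [0.765, 0.644, 0.002, 0.001]
ft_force: [0.2, -0.8, 5.8]
grip_width: 0.0499
grasp_force: 61.6
```

{"op": "apply_moves", "data": {"targets": [[[0,0,0.2,0,-1],[0,0,0.4,0,-1],[0,0,0.4,0,-1],[0,0,0,0,-1],[0,0,0,0,-1]]]}}

```text
clock: 3.02
eef_pos: [0.495, 0.1039, 0.1186]
tool_rot: [0.765, 0.644, 0.001, 0.001]
ft_force: [0.2, 0.2, -1.7]
grip_width: 0.05
grasp_force: 62.8
```

Run:
```python
from h import *
p,d=look('scene'); cv2.imwrite('pics/s2.png',cv2.resize(p[120:340,140:460],None,fx=2.4,fy=2.4,interpolation=cv2.INTER_CUBIC))
o=get_obs(); print(o['eef_pos'],o['ft_force'],o['ft_torque'],o['grip_width'],o['joint_pos'])
```

```text
[0.49409594 0.10369166 0.11762583] [-0.71402114 -0.22792524 -2.0176734 ] [0.00707565 0.00069271 0.01612326] 0.05022463351936376 [ 2.06859530e-01  3.18621933e-01 -1.64518464e-01  1.08762739e+00
 -1.44942348e-07  1.94829729e+00]
```

View pics/s2.png

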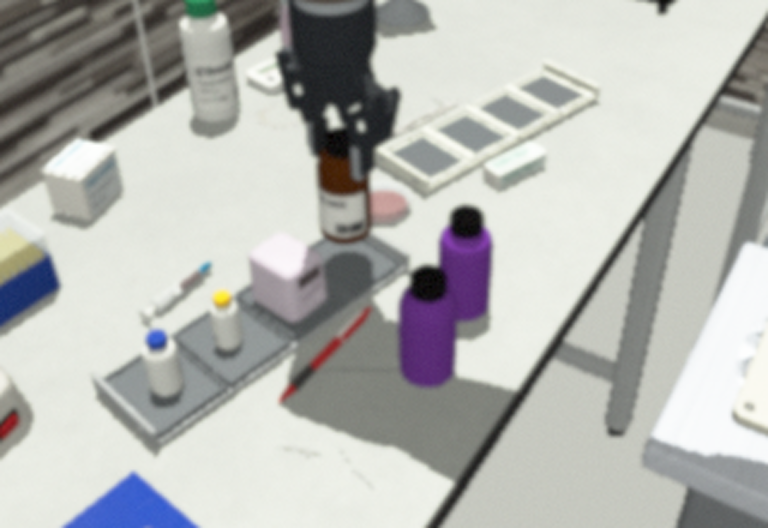

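The brown bottle hangs straight and clear of the rack. I'll carry it to the leftmost bay.

{"op": "apply_moves", "data": {"targets": [[[0.06,-0.4,0,0,-1],[0.12,-0.8,0,0,-1],[0.12,-0.9,0,0,-1],[0.12,-0.9,0,0,-1],[0.12,-0.9,0,0,-1],[0.12,-0.8,0,-2,-1],[0.06,-0.35,0,-4,-1],[0,0,0,0,-1]]]}}

```text
clock: 3.73
eef_pos: [0.5225, -0.1016, 0.1163]
tool_rot: [0.799, 0.601, -0.001, -0.0]
ft_force: [-0.0, -0.0, -2.0]
grip_width: 0.0501
grasp_force: 62.7
```

{"op": "apply_moves", "data": {"targets": [[[0,0,-0.3,0,-1],[0,0,-0.3,0,-1],[0,0,0,0,-1],[0,0,0,0,-1]]]}}

```text
clock: 4.07
eef_pos: [0.5214, -0.0973, 0.0923]
tool_rot: [0.797, 0.604, -0.001, -0.002]
ft_force: [-0.5, -0.2, -1.3]
grip_width: 0.0503
grasp_force: 62.7
```

{"op": "apply_moves", "data": {"targets": [[[0,0,-0.15,0,-1],[0,0,-0.1,0,-1],[0,0,-0.05,0,-1],[0,0,0,0,-1],[0,0,0,0,-1]]]}}

```text
clock: 4.48
eef_pos: [0.523, -0.0981, 0.0818]
tool_rot: [0.797, 0.603, -0.0, -0.0]
ft_force: [0.4, -0.7, -1.9]
grip_width: 0.05
grasp_force: 62.7
```

Run:
```python
from h import *
for i in range(3):
    o=get_obs(); print(o['clock'],o['eef_pos'],o['ft_force']); look('top')
```

```text
4.4833 [ 0.52301013 -0.09810221  0.08183312] [ 0.42233891 -0.70700963 -1.87727104]
4.5333 [ 0.52319144 -0.09816596  0.08202153] [-0.038234   -0.56521127 -2.21026743]
4.5833 [ 0.52327297 -0.09822347  0.08211189] [-0.27762106  0.29277572 -1.69171851]
```

{"op": "apply_moves", "data": {"targets": [[[0,0,-0.03,0,-1],[0,0,-0.03,0,-1],[0,0,0,0,-1],[0,0,0,0,-1]]]}}

```text
clock: 4.97
eef_pos: [0.5233, -0.0983, 0.0796]
tool_rot: [0.797, 0.603, 0.0, 0.0]
ft_force: [0.4, -0.1, -1.2]
grip_width: 0.05
grasp_force: 62.9
```

{"op": "apply_moves", "data": {"targets": [[[0,0,-0.03,0,-1],[0,0,0,0,-1],[0,0,0,0,0.35],[0,0,0,0,0.5],[0,0,0,0,0.8],[0,0,0,0,1],[0,0,0,0,1],[0,0,0,0,1]]]}}

```text
clock: 5.63
eef_pos: [0.523, -0.0982, 0.0781]
tool_rot: [0.797, 0.603, -0.0, -0.0]
ft_force: [-1.0, -0.0, -0.3]
grip_width: 0.0855
grasp_force: 0.0
```

{"op": "apply_moves", "data": {"targets": [[[0,0,0.3,0,1],[0,0,0.6,0,1],[0,0,0.9,0,1],[0,0,1,0,1],[0,0,1,0,1],[0,0.5,0,0,1],[0,1,0,0,1],[0,1,0,2,1]]]}}

```text
clock: 6.3
eef_pos: [0.5237, 0.0017, 0.2314]
tool_rot: [0.788, 0.616, 0.001, 0.001]
ft_force: [0.9, -0.1, -0.4]
grip_width: 0.0854
grasp_force: 0.0
```

```bash
cat > chk.py <<'E'
from m import *
p,d=look('top'); h=cv2.cvtColor(p,cv2.COLOR_BGR2HSV); H,S,V=cv2.split(h)
box=(335,150,450,235); Rk=np.array([.4902,-.2092]); a=-.2848
print(get_obs()['eef_pos'])
for n,m,z in(('white',(H>105)&(H<130)&(S>120),.073),('small',(H>18)&(H<35)&(S>120),.069),('brown',(V<32),.127),('square',(V>165)&(p[:,:,1]<p[:,:,2]-4)&(H>130),.071)):
    for b in blob(m,box)[:2]:
        P=onplane('top',b[0],z)[0,:2]; q=P-Rk
        print(n,b[1],P.round(4),'rack',(np.cos(a)*q[0]+np.sin(a)*q[1]).round(4),(-np.sin(a)*q[0]+np.cos(a)*q[1]).round(4))
E
python3 chk.py; python3 -c "
import cv2;from h import *
p,d=load('top');cv2.imwrite('pics/t2.png',cv2.resize(p[140:260,200:450],None,fx=3,fy=3))"
```

```text
[0.52299953 0.00973072 0.23079908]
small 1 [ 0.5362 -0.1153] rack 0.0178 0.1031
brown 89 [ 0.522  -0.0987] rack -0.0006 0.115
brown 6 [ 0.4883 -0.0974] rack -0.0332 0.1068
```

View pics/t2.png

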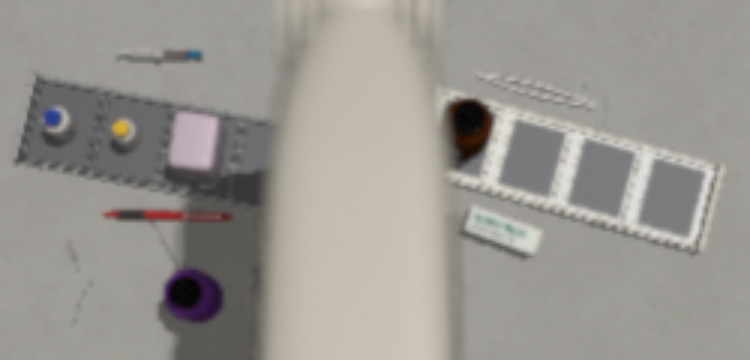

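Brown stands at (465,120) in the crop, inside the leftmost bay and within 1 mm of its centre. The square bottle is next.

{"op": "apply_moves", "data": {"targets": [[[-0.05,0.8,0,1,1],[-0.05,0.8,0,1,1],[-0.05,0.8,0,1,1],[-0.05,0.8,-0.3,1,1],[-0.05,0.8,-0.6,1.3,1],[-0.03,0.44,-0.6,0,1],[0,0,-0.6,0,1],[0,0,0,0,1]]]}}

```text
clock: 7.02
eef_pos: [0.508, 0.1794, 0.141]
tool_rot: [0.756, 0.654, -0.005, -0.002]
ft_force: [-1.1, 0.1, -1.0]
grip_width: 0.0852
grasp_force: 0.0
```

{"op": "apply_moves", "data": {"targets": [[[0,0,-0.8,0,1],[0,0,-0.8,0,1],[0,0,-0.6,0,1],[0,0,-0.25,0,1],[0,0,0,0,1],[0,0,0,0,1]]]}}

```text
clock: 7.52
eef_pos: [0.5126, 0.1791, 0.0492]
tool_rot: [0.758, 0.653, 0.0, 0.0]
ft_force: [-0.1, -0.0, 0.8]
grip_width: 0.0853
grasp_force: 0.0
```

{"op": "apply_moves", "data": {"targets": [[[0,0,-0.12,0,1],[0,0,0,0,-1],[0,0,0,0,-1],[0,0,0,0,-1],[0,0,0,0,-1],[0,0,0,0,-1],[0,0,0,0,-1],[0,0,0,0,-1]]]}}

```text
clock: 8.18
eef_pos: [0.5131, 0.1799, 0.0453]
tool_rot: [0.757, 0.653, 0.002, 0.001]
ft_force: [-0.1, -0.2, 5.1]
grip_width: 0.0562
grasp_force: 64.1
```

{"op": "apply_moves", "data": {"targets": [[[0,0,0.2,0,-1],[0,0,0.5,0,-1],[0,0,0.8,0,-1],[0,0,0.9,0,-1],[0,0,0.9,0,-1],[0,0,0.5,0,-1],[0,0,0.2,0,-1],[0,0,0,0,-1]]]}}

```text
clock: 8.85
eef_pos: [0.5132, 0.1799, 0.2062]
tool_rot: [0.757, 0.653, 0.003, 0.001]
ft_force: [-0.6, -0.4, -0.7]
grip_width: 0.0562
grasp_force: 63.8
```

Run:
```python
from h import *
p,d=look('scene'); cv2.imwrite('pics/s3.png',cv2.resize(p[100:300,180:380],None,fx=3,fy=3,interpolation=cv2.INTER_CUBIC))
o=get_obs(); print(o['eef_pos'],o['ft_force'],o['ft_torque'],o['grip_width'])
```

```text
[0.51203898 0.17948793 0.20388156] [-0.4229511  -0.30885123 -0.53427218] [-0.06345762 -0.00753666  0.02112339] 0.056216620740865406
```

View pics/s3.png

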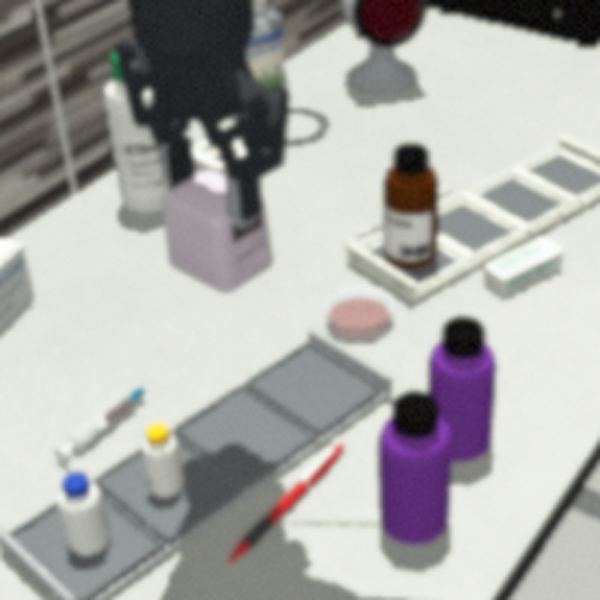

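The scene crop shows the square bottle held upright at (218,235), and brown standing in its bay at (410,215).

{"op": "apply_moves", "data": {"targets": [[[-0.03,-0.4,0,0,-1],[-0.03,-0.8,0,0,-1],[-0.03,-1,0,0,-1],[-0.03,-1,0,-1,-1],[-0.03,-1,0,-1,-1],[-0.03,-1,0,-1,-1],[-0.03,-1,0,-1,-1],[-0.03,-1,0,-1,-1]]]}}

```text
clock: 9.57
eef_pos: [0.5002, -0.1101, 0.2007]
tool_rot: [0.785, 0.619, -0.002, -0.002]
ft_force: [0.9, -0.6, -0.9]
grip_width: 0.0562
grasp_force: 63.7
```

{"op": "apply_moves", "data": {"targets": [[[-0.03,-0.8,0,-1,-1],[-0.02,-0.6,0,-1,-1],[0,-0.21,0,-1,-1],[0,0,-0.4,0,-1],[0,0,-0.8,0,-1],[0,0,-0.8,0,-1],[0,0,-0.6,0,-1],[0,0,-0.4,0,-1]]]}}

```text
clock: 10.23
eef_pos: [0.4967, -0.1711, 0.0784]
tool_rot: [0.801, 0.599, -0.002, -0.004]
ft_force: [-0.2, -1.2, -0.2]
grip_width: 0.0562
grasp_force: 63.7
```

{"op": "apply_moves", "data": {"targets": [[[0,0,-0.4,0,-1],[0,0,-0.3,0,-1],[0,0,0,0,-1],[0,0,0,0,-1]]]}}

```text
clock: 10.57
eef_pos: [0.4983, -0.1718, 0.0534]
tool_rot: [0.801, 0.599, -0.001, -0.002]
ft_force: [-0.2, -0.1, -0.7]
grip_width: 0.0562
grasp_force: 63.7
```

{"op": "apply_moves", "data": {"targets": [[[0.06,-0.02,-0.07,0,-1],[0,0,-0.06,0,-1],[0,0,-0.04,0,-1],[0,0,0,0,-1],[0,0,0,0,-1]]]}}

```text
clock: 10.98
eef_pos: [0.5028, -0.1739, 0.0489]
tool_rot: [0.801, 0.599, 0.0, 0.0]
ft_force: [0.4, -0.1, -0.5]
grip_width: 0.0562
grasp_force: 63.8
```

{"op": "apply_moves", "data": {"targets": [[[-0.03,0.02,-0.05,0,-1],[0,0,-0.04,0,-1],[0,0,0,0,-1],[0,0,0,0,-1]]]}}

```text
clock: 11.32
eef_pos: [0.5014, -0.173, 0.0453]
tool_rot: [0.801, 0.599, 0.0, 0.0]
ft_force: [-2.0, 0.5, 2.4]
grip_width: 0.0562
grasp_force: 64.2
```

Contact felt at the pick height, so I'll release and back off.

{"op": "apply_moves", "data": {"targets": [[[0,0,0,0,-1],[0,0,0,0,0.5],[0,0,0,0,0.8],[0,0,0,0,1],[0,0,0,0,1],[0,0,0,0,1]]]}}

```text
clock: 11.82
eef_pos: [0.5014, -0.1731, 0.0449]
tool_rot: [0.801, 0.599, -0.0, -0.0]
ft_force: [-0.7, 0.2, 0.6]
grip_width: 0.0854
grasp_force: 0.0
```

{"op": "apply_moves", "data": {"targets": [[[0,0,0.3,0,1],[0,0,0.6,0,1],[0,0,0.9,0,1],[0,0,1,0,1],[0,0,1,0,1],[0,0,0.6,0,1],[0,0.5,0,0,1],[0,1,0,0,1]]]}}

```text
clock: 12.48
eef_pos: [0.5033, -0.1158, 0.2235]
tool_rot: [0.803, 0.596, 0.002, 0.003]
ft_force: [0.9, 1.0, -0.5]
grip_width: 0.0849
grasp_force: 0.0
```

{"op": "apply_moves", "data": {"targets": [[[0.03,1,0,1,0.4],[0.03,1,0,1,0.4],[0.03,1,0,1,0.4],[0.03,1,0,1,0.4],[0.03,1,0,1,0.4],[0.03,1,0,1,0.4],[0,0,0,0,0.2],[0,0,0,0,0.2]]]}}

```text
clock: 13.15
eef_pos: [0.5083, 0.1291, 0.2207]
tool_rot: [0.767, 0.641, -0.0, 0.0]
ft_force: [0.0, -0.1, -0.2]
grip_width: 0.0514
grasp_force: 0.0
```

```bash
python3 chk.py
```

```text
[0.50833759 0.12755164 0.22071689]
small 1 [ 0.5457 -0.097 ] rack 0.0218 0.1233
brown 91 [ 0.5219 -0.0983] rack -0.0007 0.1153
brown 13 [ 0.4891 -0.0982] rack -0.0323 0.1062
square 249 [ 0.5009 -0.1734] rack 0.0002 0.0374
```

{"op": "apply_moves", "data": {"targets": [[[0.1,0.8,0,0,0.2],[0.1,0.8,0,0,0.2],[0.1,0.8,0,0,0.2],[0.11,0.8,-0.4,0,0.2],[0,0,-0.8,0,0.2],[0,0,-0.8,0,0.2],[0,0,0,0,0.2],[0,0,0,0,0.2]]]}}

```text
clock: 13.87
eef_pos: [0.5238, 0.2526, 0.1394]
tool_rot: [0.769, 0.639, -0.003, -0.001]
ft_force: [0.1, 0.4, 1.2]
grip_width: 0.0513
grasp_force: 0.0
```

{"op": "apply_moves", "data": {"targets": [[[0,0,-0.8,0,0.2],[0,0,-0.8,0,0.2],[0,0,-0.6,0,0.2],[0,0,-0.3,0,0.2],[0,0,-0.1,0,0.2],[0,0,0,0,0.2],[0,0,0,0,0.2]]]}}

```text
clock: 14.45
eef_pos: [0.5271, 0.2551, 0.0395]
tool_rot: [0.769, 0.639, 0.002, 0.001]
ft_force: [-0.2, 0.5, -0.2]
grip_width: 0.051
grasp_force: 0.0
```

{"op": "apply_moves", "data": {"targets": [[[0,0,-0.1,0,0.2],[0,0,0,0,-1],[0,0,0,0,-1],[0,0,0,0,-1],[0,0,0,0,-1],[0,0,0,0,-1],[0,0,0,0,-1]]]}}

```text
clock: 15.03
eef_pos: [0.5259, 0.2554, 0.0342]
tool_rot: [0.769, 0.64, 0.001, 0.0]
ft_force: [-0.2, 0.2, 6.1]
grip_width: 0.0237
grasp_force: 59.0
```

{"op": "apply_moves", "data": {"targets": [[[0,0,0.2,0,-1],[0,0,0.5,0,-1],[0,0,0.8,0,-1],[0,0,0.9,0,-1],[0,0,0.9,0,-1],[0,0,0.5,0,-1],[0,0,0.2,0,-1],[0,0,0,0,-1]]]}}

```text
clock: 15.7
eef_pos: [0.5261, 0.2556, 0.1954]
tool_rot: [0.769, 0.64, 0.002, 0.001]
ft_force: [-0.3, 1.2, -0.6]
grip_width: 0.0237
grasp_force: 58.9
```

Run:
```python
from h import *
p,d=look('scene'); cv2.imwrite('pics/s4.png',cv2.resize(p[100:320,160:360],None,fx=2.5,fy=2.5,interpolation=cv2.INTER_CUBIC))
o=get_obs(); print(o['eef_pos'],o['ft_force'],o['ft_torque'],o['grip_width'])
```

```text
[0.52503549 0.25504052 0.19308531] [-0.51663617  0.65208899 -0.81198129] [0.01272669 0.03100355 0.07258547] 0.023182574225828183
```

View pics/s4.png

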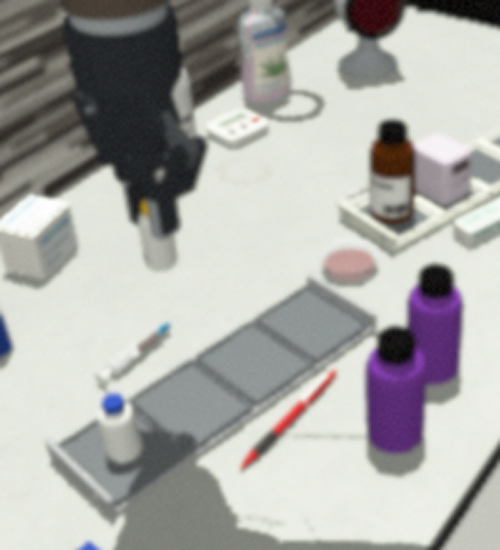

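The small bottle is held upright at (158,240); brown and square stand in the white rack. I'll carry it to bay 2 from the right.

{"op": "apply_moves", "data": {"targets": [[[0,-0.4,0,0,-1],[-0.05,-0.8,0,0,-1],[-0.09,-0.95,0,-1,-1],[-0.09,-0.95,0,-1,-1],[-0.09,-0.95,0,-1,-1],[-0.09,-0.95,0,-1,-1],[-0.09,-0.95,0,-1,-1],[-0.09,-0.95,0,-1,-1]]]}}

```text
clock: 16.42
eef_pos: [0.4988, -0.0233, 0.1903]
tool_rot: [0.801, 0.598, -0.002, -0.002]
ft_force: [-0.2, -0.2, -0.2]
grip_width: 0.0235
grasp_force: 58.9
```

{"op": "apply_moves", "data": {"targets": [[[-0.09,-0.95,0,0,-1],[-0.09,-0.95,0,0,-1],[-0.09,-0.95,0,0,-1],[-0.09,-0.95,0,0,-1],[-0.09,-0.95,0,0,-1],[-0.09,-0.6,0,0,-1],[0,-0.27,0,0,-1],[0,0,0,0,-1]]]}}

```text
clock: 17.08
eef_pos: [0.4778, -0.2478, 0.1905]
tool_rot: [0.802, 0.597, -0.001, -0.002]
ft_force: [0.3, 0.1, -0.3]
grip_width: 0.0233
grasp_force: 58.9
```

{"op": "apply_moves", "data": {"targets": [[[0,0,-0.4,0,-1],[0,0,-0.8,0,-1],[0,0,-0.8,0,-1],[0,0,-0.7,0,-1],[0,0,-0.5,0,-1],[0,0,-0.3,0,-1],[0,0,0,0,-1],[0,0,0,0,-1]]]}}

```text
clock: 17.75
eef_pos: [0.4787, -0.2438, 0.0517]
tool_rot: [0.801, 0.599, -0.001, -0.002]
ft_force: [0.4, -0.4, 0.0]
grip_width: 0.0235
grasp_force: 58.9
```

{"op": "apply_moves", "data": {"targets": [[[0,-0.02,-0.2,0,-1],[0,0,-0.12,0,-1],[0,0,-0.06,0,-1],[0,0,0,0,-1],[0,0,0,0,-1],[0,0,0,0,-1]]]}}

```text
clock: 18.25
eef_pos: [0.4801, -0.2468, 0.0382]
tool_rot: [0.801, 0.598, 0.0, 0.0]
ft_force: [-0.1, -0.0, -0.1]
grip_width: 0.0233
grasp_force: 58.9
```

{"op": "apply_moves", "data": {"targets": [[[0,0.03,-0.05,0,-1],[0,0,-0.05,0,-1],[0,0,0,0,-1],[0,0,0,0,-1],[0,0,0,0,-1]]]}}

```text
clock: 18.67
eef_pos: [0.4802, -0.2455, 0.0342]
tool_rot: [0.801, 0.599, 0.0, 0.0]
ft_force: [0.0, 0.5, 3.6]
grip_width: 0.0236
grasp_force: 59.1
```

{"op": "apply_moves", "data": {"targets": [[[0,0,0.02,0,-0.3],[0,0,0,0,-0.1],[0,0,0,0,0.1],[0,0,0,0,0.2],[0,0,0,0,0.2],[0,0,0,0,0.2]]]}}

```text
clock: 19.17
eef_pos: [0.4797, -0.2454, 0.0344]
tool_rot: [0.801, 0.599, -0.0, -0.0]
ft_force: [-0.3, 0.6, -0.9]
grip_width: 0.0514
grasp_force: 0.0
```

{"op": "apply_moves", "data": {"targets": [[[0,0,0.3,0,0.2],[0,0,0.6,0,0.2],[0,0,0.9,0,0.2],[0,0,1,0,0.2],[0,0,1,0,0.2],[0,0,0.8,0,0.2],[0.1,0.5,0,0,0.2],[0.1,1,0,0,0.2]]]}}

```text
clock: 19.83
eef_pos: [0.4899, -0.1886, 0.2216]
tool_rot: [0.803, 0.596, 0.002, 0.004]
ft_force: [0.9, -0.4, -0.9]
grip_width: 0.0509
grasp_force: 0.0
```

{"op": "apply_moves", "data": {"targets": [[[0.1,0.98,0,0,0.2],[0.1,0.98,0,0,0.2],[0.1,0.98,0,1,0.2],[0.1,0.98,0,1,0.2],[0.1,0.98,0,1,0.2],[0.1,0.98,0,1,0.2],[0.1,0.98,0,1,0.2],[0.1,0.98,0,1,0.2]]]}}

```text
clock: 20.5
eef_pos: [0.5196, 0.1301, 0.2187]
tool_rot: [0.768, 0.64, 0.0, 0.0]
ft_force: [0.7, -0.7, 0.1]
grip_width: 0.0514
grasp_force: 0.0
```

{"op": "apply_moves", "data": {"targets": [[[0.1,0.98,0,0,0.2],[0.1,0.98,0,0,0.2],[0.1,0.8,0,0,0.2],[0.1,0.6,0,0,0.2],[0,0,0,0,0.2],[0,0,0,0,0.2]]]}}

```text
clock: 21.0
eef_pos: [0.5354, 0.2638, 0.2178]
tool_rot: [0.768, 0.641, -0.001, 0.0]
ft_force: [0.1, -0.1, -0.3]
grip_width: 0.0508
grasp_force: 0.0
```

```bash
python3 chk.py
```

```text
[0.53544183 0.26257832 0.2180897 ]
small 17 [ 0.48   -0.2442] rack -0.0 -0.0364
brown 93 [ 0.5219 -0.0983] rack -0.0007 0.1153
brown 10 [ 0.4881 -0.098 ] rack -0.0333 0.1061
square 249 [ 0.5011 -0.1733] rack 0.0003 0.0375
```

{"op": "apply_moves", "data": {"targets": [[[0.03,0.5,0,0,0.2],[0,0.7,0,0,0.2],[0,0.4,-0.4,0,0.2],[0,0,-0.8,0,0.2],[0,0,-0.8,0,0.2],[0,0,0,0,0.2],[0,0,0,0,0.2]]]}}

```text
clock: 21.63
eef_pos: [0.5357, 0.3242, 0.1371]
tool_rot: [0.769, 0.639, -0.003, -0.0]
ft_force: [1.3, 0.5, -0.6]
grip_width: 0.0511
grasp_force: 0.0
```

{"op": "apply_moves", "data": {"targets": [[[0,0,-0.8,0,0.2],[0,0,-0.8,0,0.2],[0,0,-0.6,0,0.2],[0,0,-0.25,0,0.2],[0,0,-0.1,0,0.2],[0,0,0,0,0.2],[0,0,0,0,0.2]]]}}

```text
clock: 22.22
eef_pos: [0.5389, 0.3273, 0.0392]
tool_rot: [0.769, 0.639, 0.002, 0.0]
ft_force: [-0.7, -0.5, 0.0]
grip_width: 0.0511
grasp_force: 0.0
```

{"op": "apply_moves", "data": {"targets": [[[0,0,-0.08,0,0.2],[0,0,0,0,-1],[0,0,0,0,-1],[0,0,0,0,-1],[0,0,0,0,-1],[0,0,0,0,-1],[0,0,0,0,-1]]]}}

```text
clock: 22.8
eef_pos: [0.5379, 0.3272, 0.0348]
tool_rot: [0.769, 0.64, 0.001, 0.0]
ft_force: [-1.0, -0.7, 5.5]
grip_width: 0.0278
grasp_force: 59.5
```

{"op": "apply_moves", "data": {"targets": [[[0,0,0.2,0,-1],[0,0,0.5,0,-1],[0,0,0.8,0,-1],[0,0,0.9,0,-1],[0,0,0.9,0,-1],[0,0,0.5,0,-1],[0,0,0.2,0,-1],[0,0,0,0,-1]]]}}

```text
clock: 23.47
eef_pos: [0.5381, 0.3272, 0.196]
tool_rot: [0.769, 0.64, 0.002, 0.0]
ft_force: [0.0, 0.4, -0.5]
grip_width: 0.0277
grasp_force: 59.2
```

Run:
```python
from h import *
p,d=look('scene'); cv2.imwrite('pics/s5.png',cv2.resize(p[100:320,120:360],None,fx=2.5,fy=2.5,interpolation=cv2.INTER_CUBIC))
o=get_obs(); print(o['eef_pos'],o['ft_force'],o['grip_width'])
```

```text
[0.53711669 0.32663551 0.19352571] [ 0.29512531 -1.29488556 -1.09816629] 0.02783945455769315
```

View pics/s5.png

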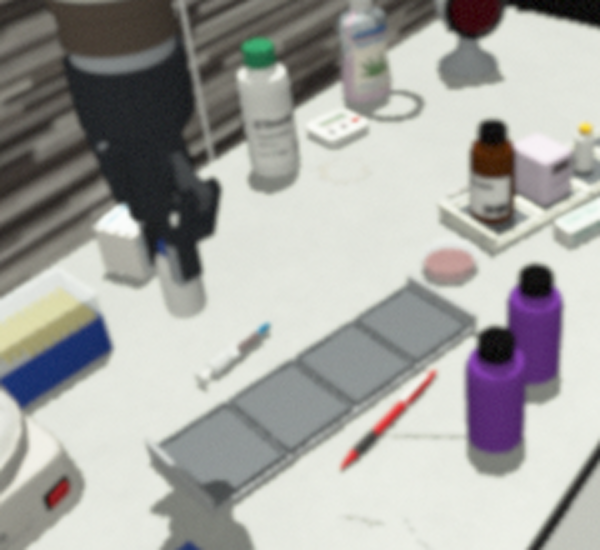

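The white bottle is held upright at (182,285) and the storage rack is empty. I'll carry it to the rightmost bay.

{"op": "apply_moves", "data": {"targets": [[[0,-0.4,0,0,-1],[-0.1,-0.8,0,0,-1],[-0.1,-0.95,0,-1,-1],[-0.1,-0.95,0,-1,-1],[-0.1,-0.95,0,-1,-1],[-0.1,-0.95,0,-1,-1],[-0.1,-0.95,0,-1,-1],[-0.1,-0.95,0,-1,-1]]]}}

```text
clock: 24.18
eef_pos: [0.5066, 0.0487, 0.1904]
tool_rot: [0.801, 0.598, -0.002, -0.001]
ft_force: [1.1, -0.8, -1.0]
grip_width: 0.028
grasp_force: 59.2
```

{"op": "apply_moves", "data": {"targets": [[[-0.11,-0.95,0,0,-1],[-0.11,-0.95,0,0,-1],[-0.11,-0.95,0,0,-1],[-0.11,-0.95,0,0,-1],[-0.11,-0.95,0,0,-1],[-0.11,-0.95,0,0,-1],[-0.11,-0.95,0,0,-1],[-0.11,-0.95,0,0,-1]]]}}

```text
clock: 24.85
eef_pos: [0.4716, -0.2544, 0.1904]
tool_rot: [0.801, 0.598, -0.001, -0.003]
ft_force: [0.4, 0.1, 1.1]
grip_width: 0.028
grasp_force: 59.2
```

{"op": "apply_moves", "data": {"targets": [[[-0.2,-0.8,0,0,-1],[-0.2,-0.6,0,0,-1],[0,-0.24,0,0,-1],[0,0,-0.4,0,-1],[0,0,-0.8,0,-1],[0,0,-0.6,0,-1],[0,0,0,0,-1],[0,0,0,0,-1]]]}}

```text
clock: 25.52
eef_pos: [0.4559, -0.317, 0.1186]
tool_rot: [0.801, 0.599, -0.001, -0.004]
ft_force: [0.4, -0.2, 0.0]
grip_width: 0.0276
grasp_force: 59.2
```

{"op": "apply_moves", "data": {"targets": [[[0,0,-0.7,0,-1],[0,0,-0.6,0,-1],[0,0,-0.4,0,-1],[0,0,-0.2,0,-1],[0,0,-0.1,0,-1],[0,0,0,0,-1],[0,0,0,0,-1],[0,0,0,0,-1]]]}}

```text
clock: 26.18
eef_pos: [0.459, -0.3197, 0.043]
tool_rot: [0.801, 0.599, 0.0, 0.001]
ft_force: [0.2, 0.7, -0.1]
grip_width: 0.0278
grasp_force: 59.2
```

{"op": "apply_moves", "data": {"targets": [[[-0.02,0.02,-0.08,0,-1],[0,0,-0.06,0,-1],[0,0,-0.03,0,-1],[0,0,-0.03,0,-1],[0,0,0,0,-1],[0,0,0,0,-1],[0,0,0,0,-1]]]}}

```text
clock: 26.77
eef_pos: [0.457, -0.3183, 0.0348]
tool_rot: [0.801, 0.598, 0.0, 0.0]
ft_force: [-3.0, 1.6, 8.1]
grip_width: 0.0273
grasp_force: 60.0
```

{"op": "apply_moves", "data": {"targets": [[[0,0,0.04,0,-1],[0,0,0,0,-1],[0,0,0,0,-0.25],[0,0,0,0,-0.1],[0,0,0,0,0.1],[0,0,0,0,0.2],[0,0,0,0,0.2],[0,0,0,0,0.2]]]}}

```text
clock: 27.43
eef_pos: [0.457, -0.3182, 0.0349]
tool_rot: [0.801, 0.599, -0.0, -0.0]
ft_force: [-0.2, -1.0, 0.9]
grip_width: 0.0513
grasp_force: 0.0
```

{"op": "apply_moves", "data": {"targets": [[[0,0,0.3,0,0.2],[0,0,0.6,0,0.2],[0,0,0.9,0,0.2],[0,0,1,0,0.2],[0,0,1,0,0.2],[0,0,1,0,0.2],[-0.1,0.5,0,0,0.2],[-0.1,1,0,0,0.2]]]}}

```text
clock: 28.1
eef_pos: [0.4514, -0.2618, 0.2304]
tool_rot: [0.803, 0.597, 0.001, 0.005]
ft_force: [1.0, 0.8, -0.5]
grip_width: 0.0512
grasp_force: 0.0
```

{"op": "apply_moves", "data": {"targets": [[[-0.1,0.98,0,0,0.2],[-0.1,0.98,0,0,0.2],[-0.1,0.98,0,0,0.2],[-0.1,0.98,0,0,0.2],[-0.1,0.98,0,0,0.2],[-0.1,0.98,0,0,0.2],[0,0.98,0,0,0.2],[0,0.98,0,0,0.2]]]}}

```text
clock: 28.77
eef_pos: [0.4244, 0.0571, 0.2273]
tool_rot: [0.801, 0.598, 0.0, 0.0]
ft_force: [0.6, -0.2, -0.2]
grip_width: 0.0515
grasp_force: 0.0
```

{"op": "apply_moves", "data": {"targets": [[[0,0.98,0,0,0.2],[0,0.98,0,0,0.2],[0,0.6,0,0,0.2],[0,0,0,0,0.2],[0,0,0,0,0.2],[0,0,0,0,0.2],[0,0,0,0,0.2],[0,0,0,0,0.2]]]}}

```text
clock: 29.43
eef_pos: [0.4251, 0.1566, 0.2271]
tool_rot: [0.802, 0.598, -0.0, 0.0]
ft_force: [0.6, -0.0, -1.1]
grip_width: 0.0507
grasp_force: 0.0
```

```bash
python3 chk.py; python3 -c "
from h import *
p,d=look('scene');cv2.imwrite('pics/s6.png',cv2.resize(p[100:260,240:420],None,fx=3,fy=3))"
```

```text
[0.42514622 0.15664723 0.22710211]
white 19 [ 0.4566 -0.3171] rack -0.0019 -0.113
small 17 [ 0.48   -0.2442] rack -0.0 -0.0364
brown 92 [ 0.5218 -0.0982] rack -0.0009 0.1154
brown 12 [ 0.4888 -0.0979] rack -0.0326 0.1064
square 249 [ 0.501  -0.1733] rack 0.0002 0.0375
```

View pics/s6.png

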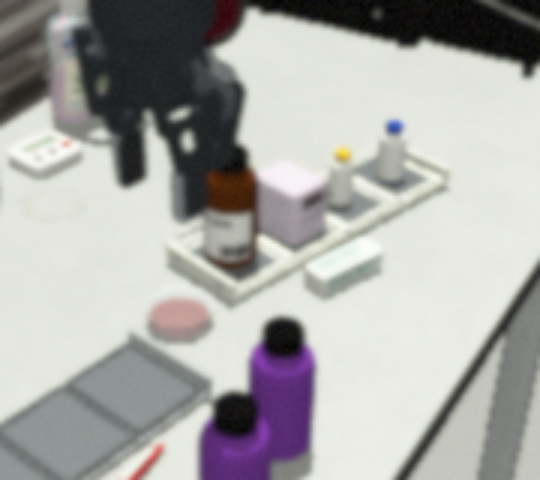

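All four bottles stand upright in their bays, within about 2 mm of centre: brown (230,210), square (292,203), small (342,180) and white (392,152). The gripper is clear, so I'm handing in.

```bash
python3 -c "
from workcell import order
print(order.job_done())"
```

```text
the job is handed in; nothing more can be done
None
```

The job is handed in: from left to right, brown, square, small and white now stand upright in the white rack, each within about 2 mm of its bay centre by the top camera; the hand-in call gave no verdict.

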